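# Show the stone cell to the light

## Task

Fold both flaps of the small carton outwards until they lie well back past upright, then lift out the glass cell with the green stone by its two frosted faces only, never touching its clear windows with the fingers. Hold it upright in the light beam about midway between lamp and viewer, with the stone in the middle of the beam and the clear windows facing lamp and viewer. Finish still holding it there, touching nothing but the fingers, with the flaps still open and the other things on the table where they were.

Things in the scene. Friction and masses are not known exactly. Their poses are not given: they have to be found in the camera images.
- carton: Brown corrugated cardboard carton fixed to the bench top, 160 x 160 mm and 72 mm high, walls 3 mm, open on top but for two flaps. Its dark foam floor is 12 mm above the bench top. Origin: centre of the underside; x and y run along its sides, z up.
- flap_left (a joint): Cardboard flap, 154 mm wide, 62 mm long, 3 mm thick, hinged on the carton's rim at its +y side, hinge parallel to the carton's x. 0 = shut and level, 1.57 = upright, stop at 2.75 = folded back outwards. Starts half raised (0.8 to 1.15), leaving 70 mm or more between the two free edges. Light friction hinge (0.02 N m): stays where left, can be pushed outwards from inside with closed fingers.
- flap_right (a joint): The like flap hinged on the rim at the carton's -y side: same sizes, same values, same friction.
- flap_left_hinge (a point): Middle of the left flap's hinge line, 80 mm from the carton's centre towards its +y, 72 mm above the bench top.
- flap_right_hinge (a point): Middle of the right flap's hinge line, 80 mm from the carton's centre towards its -y, 72 mm above the bench top.
- flap_left_edge (a point): Middle of the left flap's free edge, 62 mm from its hinge.
- flap_right_edge (a point): Middle of the right flap's free edge, 62 mm from its hinge.
- cell: Loose upright glass block 60 mm tall, 0.1 kg, green stone inside, on the carton's foam floor, top level with the rim, within 17 mm of the carton's centre, turned up to 0.9 rad from it. Frosted (opaque white) faces at its own +y and -y, 32 mm apart, 28 mm wide; clear see-through windows at its +x and -x, 30 mm apart; black top between them. Origin: centre of underside, z up.
- stone (a point): Centre of the green stone, 15 mm across, on the cell's axis 30 mm above its underside.
- frost_a: Frosted white plate of the cell, 28 x 5 x 60 mm, at the cell's +y face (outer face 16 mm from the cell's axis). Origin: underside of the plate, axes as the cell's.
- frost_b: The like frosted plate at the cell's -y face.
- window_a: Clear window of the cell, 22 mm wide and 54 mm tall, at the cell's +x face (outer face 15 mm from the axis). The fingers must not touch it. Origin: level with the cell's underside, axes as the cell's.
- window_b: The like clear window at the cell's -x face. The fingers must not touch it.
- bench: Light bench, fixed. Aluminium base 85 (x) by 270 (y) by 12 mm; grey lamp head at its -y end (70 x 55 mm, top at 118 mm), black viewer tube on a block at its +y end (52 mm wide, top at 111 mm); clear gap of 147 mm between them. The yellow beam, 18 mm across (seen, not felt), runs along its y, 85 mm above the work surface. Origin: centre of the underside, z up.
- beam_mid (a point): Middle of the light beam, midway between lamp and viewer, 85 mm above the work surface. Axes as the light bench's (y along the beam).
- doming_block: Brass doming block, 45 mm cube. Loose bystander: leave it where it is. Origin: centre of the underside.
- disc: Dark steel disc 60 mm across with a small boss, 18 mm high in all, lying between carton and light bench. Loose bystander: leave it where it is. Origin: centre of the underside.
- bench_pin: Flat wooden bench pin, 120 x 45 x 16 mm. Loose bystander: leave it where it is. Origin: centre of the underside.
- brush: Brush with a green handle, lying at the back. Loose bystander: leave it where it is. Origin: centre of the underside (brush: on its handle's axis).
- jar: Closed glass jar, 64 mm across, 75 mm high. Loose bystander: leave it where it is. Origin: centre of the underside.
- red_cup: Small red plastic cup, 64 mm across, 55 mm high. Loose bystander: leave it where it is. Origin: centre of the underside.
- ring_clamp: Wooden ring clamp with a steel band, 110 x 30 x 24 mm. Loose bystander: leave it where it is. Origin: centre of the underside.
Not all that is in view belongs to the job. Leave any orange or red look-alike of the carton alone.

How it is judged:
By the outcome, as a careful person would: the job done as asked, in the order asked, and still so for the second after the job is handed in, while the arm keeps its last pose, push and grip.
It also fails if it takes over 58 s, if anything falls off the work surface, if the arm or the gripper's body presses on something with over 40 N, if the wrist force passes 120 N, or if a joint passes its speed limit or range.

## Robot

A 6-joint arm with a two-finger parallel gripper is mounted at the origin on the work surface. World frame = base frame: x ahead of the robot, y to its left, z up, the work surface at z = 0. Lengths are in m, angles in degrees, forces in N, time in s.
With the tool pointing down it reaches from about 0.4 to 0.825 m from the base axis. Payload 7 kg.
Tool frame: the origin (TCP) lies at the very end of the fingers, on their centre line; the grasp point (between the pads) lies 19 mm behind it; z points along the fingers, y is the line along which they close (so a half turn about z gives the same grasp; the last joint's range is limited). The gripper opens to 88 mm and grips with 3 to 60 N. Pads are 19 mm wide; open, the fingers measure 130 mm over their backs; the gripper's body (78 mm by 193 mm) begins 47 mm behind the grasp point.
Start: joints at [84.632, 20.546, 0.682, 0, -70.136, -16.507], TCP at [0.252, 0.626, 0.227] pointing down, gripper open.
Joint ranges: [-176.03, 176.03], [-82.01, 121.73], [-58.28, 71.71], [-173.87, 95.51], [-174.79, -0.11], [-173.66, 173.66]. Speed limits (degrees/s): [136.94, 136.94, 172.46, 180, 180, 180].

## Interface

Orientations are given as [roll, pitch, yaw] about the fixed x, y, z axes, in that order (R = Rz(yaw) Ry(pitch) Rx(roll)).
In Python, from plant import get_state, capture, close_job, regions_of gives the robot as it stands.
- The arm moves only by the tool jog_arm, never from a script. Its argument "moves" is a list of rows, each a list of 3 entries, a list of its own where there are three numbers: the shift along the tool's x, y, z in cm, then the turn about the tool's z in degrees, then the finger opening in cm, from 0 to 8.76. A call has 1 to 12 rows; each row shifts and turns the commanded pose from where the row before left it, along the tool's axes as they then stand; what a row does not reach is not made up. A row lasts 1/8 s, in which the tool goes at most 62.5 mm and 10.7 degrees, less where a joint would pass 70% of its speed; a pose out of reach is approached as far as the arm can. A call is refused whole if a number of a shift passes 6.25 or a number of a turn 10.7, either way. A call with a gripper value outside its range is refused whole. The fingers move at their own pace and stop on an object; "newtons" is the grip in N (left out, the last holds). Time passes only in rows, so rows that do not move let the fingers close. It gives the time, the measured TCP pose, the force, the opening and the grip force at its end, in the units of the state.
- get_state(): the state, without advancing time (a new reading comes with each control period).
- capture(name): name is "scene" or "top" or "wrist"; returns a dict with "pixels" (400x640x3 uint8, blue, green, red), "mtx" (3x3 intrinsics, pixels), "world_from_camera" (4x4, takes a point from camera to world coordinates); the wrist camera has in their place "hand_eye" (4x4, takes a point from camera to tool coordinates, whose origin is the TCP and whose axes are the flange's). Camera axes: x right, y down, z forward; pixel columns grow to the right and rows downward; lengths in m; the calibration is good to about 2 mm. The wrist camera is an equidistant fisheye: a pixel r from the principal point sees the ray r / f radians off the axis. A picture is of the moment at which its call begins: read the wrist's pose just before it. There is no depth.
- close_job(): hands the job in; it is judged then, once.
Trained networks look in a picture, given as the dict that the camera call returned (one of the last four; its "shot" number tells which), for a name from the list of things; names that differ only in an ending like _2 or _b are one class to them, and where a whole thing is asked for, a point or a joint stands for the part that bears it (a point fixed in the world has none). Each returns a list of dicts, best first, with "confidence" (0 to 1); they miss things now and then, are a little off and sometimes report something else, mostly with a low value. They report only what shows in the picture. A call takes as long as a camera call. They do not tell look-alikes from the thing itself.
- regions_of(picture, thing): "pixels" (400x640 bool, what is visible of it) and "pixel" ([column, row] in pixels, amid what is visible of it).
The state is a dict: "time_s": time; "joints": joint angles; "qd": joint speeds; "joint_torque": joint torques, N m; "tcp_pos": TCP position; "eef_rot": TCP orientation; "contact_force": force on the tool from outside, world axes, zero at the start; "moment": the same for the moment, N m; "gripper_width": finger opening in m; "gripper_force": force on a finger pad.
Only numpy, scipy, OpenCV 4.12 (cv2) and the standard library are available. Lean on these libraries where they do the work, as an engineer would, in place of code of your own. Each camera call takes 0.05 s, during which the arm holds its last target. There are 200 camera calls.

## Working session

There is one attempt and no reset: what is moved stays moved. The work goes in short steps, Python scripts to look and compute and a tool call to move; the robot and the scene stay as the last step left them, time stands still between calls to the robot, and variables do not carry over. Pictures are saved under pics/ and viewed, at most 10 in all, crops included, and the job is handed in when it is done.

Besides the shell and the picture viewer there is one more tool, called after "Emit:" as name(argument=value, ...), one argument or row to a line, values as JSON. jog_arm: Moves the arm, as the interface text tells. Its arguments: {"type":"object","properties":{"moves":{"type":"array"},"newtons":{"type":"number"}},"required":["moves"]}

```bash
mkdir -p pics; ls
python3 - <<'E'
from plant import *
import cv2,pickle,numpy as np
s=get_state();print(s['time_s'],s['tcp_pos'],s['eef_rot'],s['gripper_width'])
P={n:capture(n) for n in('scene','top')}
for n in P:
    cv2.imwrite(f'pics/{n}0.png',P[n]['pixels']);print(n,P[n]['mtx'].tolist(),P[n]['world_from_camera'].round(4).tolist())
for n in P:
  for t in ['carton','flap_left','cell','stone','frost_a','window_a','bench','disc','jar','red_cup']:
    for r in regions_of(P[n],t)[:3]: print(n,t,r['confidence'],r['pixel'],r['pixels'].sum())
pickle.dump(P,open('p0.pkl','wb'))
E
```

```text
pics
0.0 [0.25132328 0.62593895 0.22560198] [ 1.79903962e+02 -8.25863991e-03 -2.18831848e+01] 0.0877338611117738
scene [[379.34625515800076, 0.0, 323.91664100864745], [0.0, 379.34625515800076, 193.28356841943045], [0.0, 0.0, 1.0]] [[-0.1275, 0.8386, -0.5296, 1.2208], [0.9918, 0.1029, -0.0759, 0.1212], [-0.0091, -0.5349, -0.8449, 1.2064], [0.0, 0.0, 0.0, 1.0]]
top [[407.30505320216605, 0.0, 321.954106962421], [0.0, 407.30505320216605, 199.319708872597], [0.0, 0.0, 1.0]] [[0.0164, -0.9973, 0.0715, 0.4076], [-0.9998, -0.0155, 0.0132, 0.0054], [-0.012, -0.0717, -0.9974, 1.6728], [0.0, 0.0, 0.0, 1.0]]
scene carton 0.96 [266.5, 193.4] 2208
scene carton 0.83 [245.3, 137.7] 1759
scene carton 0.78 [396.2, 145.6] 1942
scene flap_left 0.93 [257.1, 136.1] 502
scene flap_left 0.76 [408.9, 142.6] 532
scene flap_left 0.56 [277.1, 182.4] 449
scene cell 0.68 [257.5, 190.4] 153
scene stone 0.63 [255.1, 191.6] 111
scene stone 0.35 [249.5, 251.2] 459
scene frost_a 0.67 [242.6, 187.2] 361
scene frost_a 0.59 [251.0, 252.3] 493
scene bench 0.97 [384.7, 196.2] 2092
scene disc 0.66 [387.3, 197.7] 2247
scene 
[... 168 characters left out ...]
scene red_cup 0.21 [279.2, 180.0] 494
top carton 0.89 [414.5, 269.9] 1883
top carton 0.81 [257.2, 268.7] 1772
top carton 0.58 [374.4, 199.3] 1617
top flap_left 0.89 [244.2, 276.3] 657
top flap_left 0.88 [396.6, 268.0] 659
top flap_left 0.62 [364.0, 204.6] 450
top cell 0.66 [270.0, 209.8] 1477
top cell 0.48 [379.4, 201.3] 74
top stone 0.43 [380.8, 202.3] 88
top window_a 0.54 [365.1, 203.7] 472
top window_a 0.22 [381.6, 201.3] 67
top bench 0.71 [271.1, 208.4] 1416
top bench 0.58 [382.3, 204.0] 86
top disc 0.55 [328.1, 228.8] 168
top disc 0.53 [393.5, 197.6] 294
top jar 0.49 [383.3, 202.4] 78
top jar 0.48 [339.7, 141.3] 221
top red_cup 0.79 [187.1, 228.7] 219
top red_cup 0.66 [380.6, 154.7] 379
```

Run:
```python
import cv2,pickle
P=pickle.load(open('p0.pkl','rb'))
a=P['scene']['pixels'][100:300,150:510];cv2.imwrite('pics/s1.png',cv2.resize(a,(790,439),interpolation=cv2.INTER_CUBIC))
a=P['top']['pixels'][120:310,170:450];cv2.imwrite('pics/t1.png',cv2.resize(a,(800,543),interpolation=cv2.INTER_CUBIC))
```

```text
(no output)
```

View pics/s1.png

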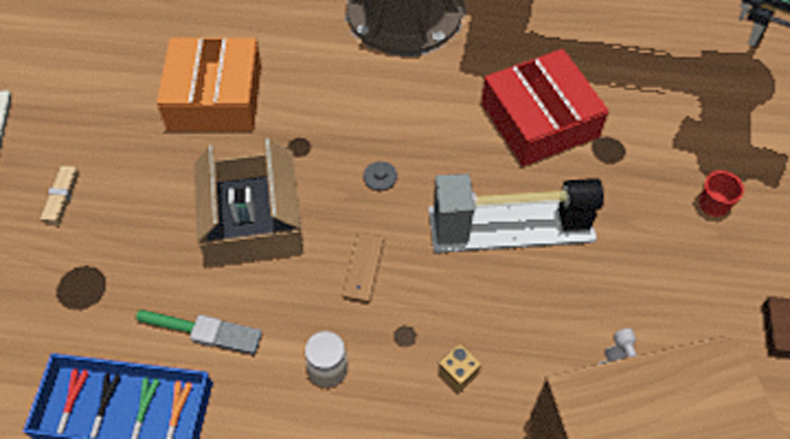

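View pics/t1.png

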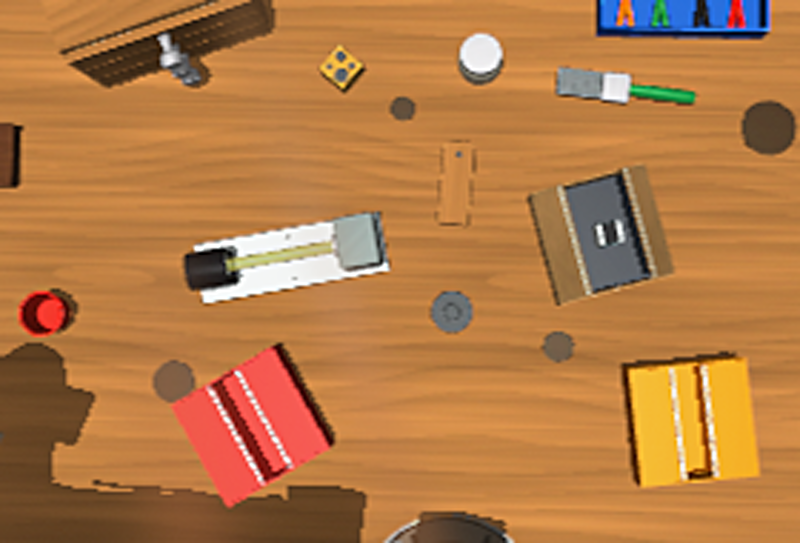

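The brown carton (scene 266,193; top 374,199) has a white and black cell inside. The orange carton (scene 245,137; top 414,270) and the red one (scene 396,146; top 257,269) are look-alikes, so brown is the target. The light bench is at scene (385,196), lamp on the −y side and viewer on the +y side.

```bash
cat > h.py <<'E'
import numpy as np,cv2,pickle
from scipy.spatial.transform import Rotation as Ro
def w(p,px,z):
    T=p['world_from_camera'];d=T[:3,:3]@np.linalg.inv(p['mtx'])@[px[0],px[1],1];o=T[:3,3]
    return o+d*(z-o[2])/d[2]
def proj(p,X):
    T=np.linalg.inv(p['world_from_camera']);c=np.asarray(X)@T[:3,:3].T+T[:3,3];u=c@p['mtx'].T;return u[:,:2]/u[:,2:]
E
python3 - <<'E'
from h import *
P=pickle.load(open('p0.pkl','rb'))
t=P['top']
f=lambda c:(170+(c[0]+.5)*.35-.5,120+(c[1]+.5)*190/543-.5)
for n,cs,z in [('rim',[(530,196),(645,167),(672,272),(558,305)],.072),('cell',[(610,233)],.072),('flapedgeL',[(560,188),(590,293)],.12),('flapedgeR',[(622,171),(652,278)],.12),
 ('base',[(193,250),(380,213),(390,270),(204,304)],.012),('lamp top',[(333,222),(374,213),(380,260),(339,268)],.118),('disc',[(452,312)],.01),('beam',[(232,265),(331,247)],.085)]:
    r=np.array([w(t,f(c),z) for c in cs]);print(n,r.round(4).tolist(),r.mean(0).round(4))
    if len(r)>1: d=np.diff(r,axis=0);print('  len',np.linalg.norm(d,axis=1).round(4),'ang',np.degrees(np.arctan2(d[:,1],d[:,0])).round(1))
E
```

```text
rim [[0.5682, -0.1038, 0.072], [0.6108, -0.262, 0.072], [0.4664, -0.2995, 0.072], [0.4187, -0.1437, 0.072]] [ 0.516  -0.2023  0.072 ]
  len [0.1639 0.1492 0.163 ] ang [ -74.9 -165.5  107. ]
cell [[0.5187, -0.2143, 0.072]] [ 0.5187 -0.2143  0.072 ]
flapedgeL [[0.5747, -0.1405, 0.12], [0.435, -0.1816, 0.12]] [ 0.5049 -0.1611  0.12  ]
  len [0.1457] ang [-163.6]
flapedgeR [[0.5989, -0.2233, 0.12], [0.4562, -0.2638, 0.12]] [ 0.5276 -0.2436  0.12  ]
  len [0.1483] ang [-164.1]
base [[0.4892, 0.3736, 0.012], [0.5465, 0.1066, 0.012], [0.465, 0.0907, 0.012], [0.4123, 0.3554, 0.012]] [0.4782 0.2316 0.012 ]
  len [0.273  0.083  0.2699] ang [ -77.9 -168.9  101.3]
lamp top [[0.5245, 0.163, 0.118], [0.5375, 0.1082, 0.118], [0.4745, 0.0989, 0.118], [0.463, 0.1536, 0.118]] [0.4999 0.1309 0.118 ]
  len [0.0563 0.0636 0.0559] ang [ -76.7 -171.6  102. ]
disc [[0.4067, 0.0013, 0.01]] [0.4067 0.0013 0.01  ]
beam [[0.4659, 0.3033, 0.085], [0.4927, 0.1683, 0.085]] [0.4793 0.2358 0.085 ]
  len [0.1376] ang [-78.8]
```

Emit:
jog_arm(
  moves=[
    [[0,0,-1.5],10.5,0],
    [[0,0,-1.5],10.5,0],
    [[0,0,-1.5],10.5,0],
    [[0,0,-1.5],10.5,0],
    [[0,0,-1.5],10.5,0],
    [[5.6,-1.7,0],0,0],
    [[5.6,-1.7,0],0,0],
    [[5.6,-1.7,0],0,0],
    [[5.6,-1.7,0],0,0],
    [[5.6,-1.7,0],0,0],
    [[5.6,-1.7,0],0,0],
    [[5.6,-1.7,0],0,0],
  ],
)

```text
time_s: 2.6
tcp_pos: [0.4724, 0.2792, 0.302]
eef_rot: [-180.0, 0.0, -74.4]
contact_force: [0.5, 0.6, 0.2]
gripper_width: 0.0003
gripper_force: 0.0
```

Emit:
jog_arm(
  moves=[
    [[5.6,-1.7,0],0,0],
    [[5.2,1.25,0],0,0],
    [[5.2,1.25,0],0,0],
    [[5.2,1.25,0],0,0],
    [[5.2,1.25,0],0,0],
    [[5.2,1.25,0],0,0],
    [[5.2,1.25,0],0,0],
    [[5.2,1.25,0],0,0],
    [[5.2,1.25,0],0,0],
    [[0,0,0],0,0],
    [[0,0,0],0,0],
  ],
)

```text
time_s: 3.98
tcp_pos: [0.5187, -0.1962, 0.3014]
eef_rot: [180.0, 0.0, -74.4]
contact_force: [0.1, 0.5, -0.2]
gripper_width: -0.0001
gripper_force: 0.0
```

Run:
```python
from plant import *
import cv2,pickle
s=get_state();p=capture('wrist')
print(s['time_s'],s['tcp_pos'],s['eef_rot'],s['gripper_width'],s['joints']);print(p['hand_eye'].round(4).tolist(),p['mtx'].tolist())
cv2.imwrite('pics/w1.png',p['pixels']);pickle.dump((s,p),open('w1.pkl','wb'))
```

```text
3.975 [ 0.51867871 -0.19617824  0.30144289] [ 1.79992664e+02  1.44714657e-02 -7.44411866e+01] -5.406053276744364e-05 [-4.91509575e-01  6.84725919e+00 -7.71776352e+00 -1.22729527e-02
 -7.54460286e+01  1.60534092e+01]
[[0.0006, -0.9601, -0.2795, 0.0759], [1.0, 0.0006, -0.0001, 0.0005], [0.0003, -0.2795, 0.9601, -0.1575], [0.0, 0.0, 0.0, 1.0]] [[309.70691628693146, 0.0, 324.21522696830965], [0.0, 309.70691628693146, 195.8489549432964], [0.0, 0.0, 1.0]]
```

View pics/w1.png

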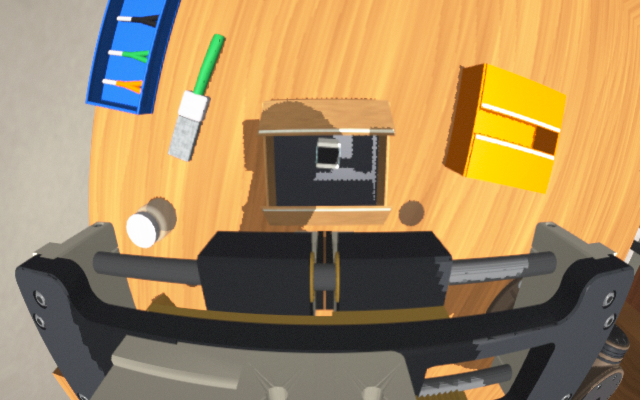

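The wrist picture shows the carton at (328,160), flap edges at rows 131 and 208, and the cell top at (328,154). An enlarged crop will confirm the target and give the corners.

Run:
```python
import cv2,pickle
s,p=pickle.load(open('w1.pkl','rb'))
cv2.imwrite('pics/w1c.png',cv2.resize(p['pixels'][92:222,252:402],(690,598),interpolation=cv2.INTER_CUBIC))
```

```text
(no output)
```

View pics/w1c.png

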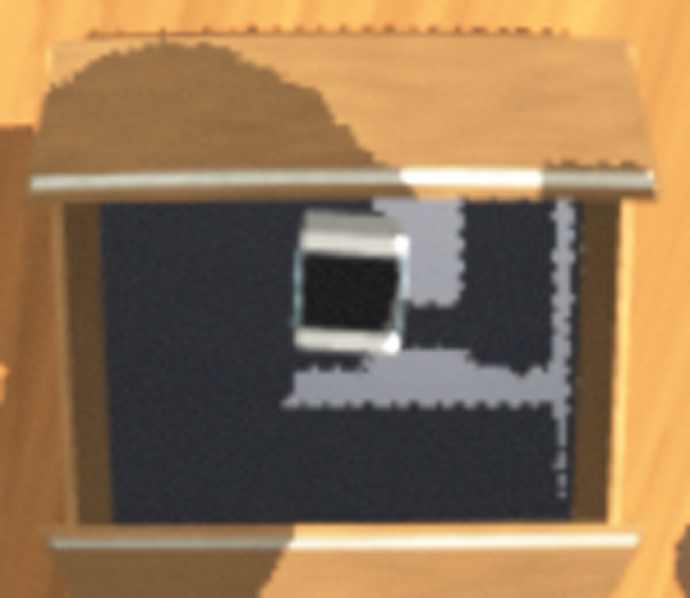

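```bash
cat >> h.py <<'E'
def ww(s,p,px,z):
    K=p['mtx'];a=(np.array(px)-K[:2,2])/K[0,0];r=np.linalg.norm(a)
    d=np.array([*(a/r*np.sin(r)),np.cos(r)])
    H=p['hand_eye'];R=Ro.from_euler('xyz',s['eef_rot'],degrees=True).as_matrix()
    o=s['tcp_pos']+R@H[:3,3];d=R@H[:3,:3]@d
    return o+d*(z-o[2])/d[2]
E
python3 - <<'E'
from h import *
s,p=pickle.load(open('w1.pkl','rb'))
f=lambda c:(252+(c[0]+.5)/4.6-.5,92+(c[1]+.5)/4.6-.5)
def show(n,cs,z):
    r=np.array([ww(s,p,f(c),z) for c in cs]);d=np.diff(np.vstack([r,r[:1]]),axis=0)
    print(n,r[:,:2].round(4).tolist(),r.mean(0).round(4),np.linalg.norm(d,axis=1).round(4),np.degrees(np.arctan2(d[:,1],d[:,0])).round(1))
show('celltop',[(304,235),(407,237),(399,353),(295,348)],.072)
show('black',[(306,254),(400,254),(394,332),(301,330)],.072)
show('hingeR',[(50,42),(632,42)],.072)
show('rimside',[(55,205),(76,522)],.072)
show('rimside2',[(630,205),(615,522)],.072)
for z in(.115,.12,.125):show('edgeR',[(32,185),(655,183)],z);show('edgeL',[(50,541),(638,540)],z)
E
```

```text
celltop [[0.5348, -0.2254], [0.5077, -0.2324], [0.5008, -0.2008], [0.5289, -0.1944]] [ 0.518  -0.2133  0.072 ] [0.028  0.0324 0.0288 0.0315] [-165.4  102.2   12.8  -79.2]
black [[0.5329, -0.2205], [0.5082, -0.2274], [0.5038, -0.2061], [0.5286, -0.1997]] [ 0.5184 -0.2134  0.072 ] [0.0256 0.0218 0.0256 0.0212] [-164.3  101.7   14.4  -78.4]
hingeR [[0.6156, -0.2591], [0.4637, -0.3016]] [ 0.5397 -0.2803  0.072 ] [0.1577 0.1577] [-164.3   15.7]
rimside [[0.6032, -0.2158], [0.5766, -0.1285]] [ 0.5899 -0.1722  0.072 ] [0.0913 0.0913] [106.9 -73.1]
rimside2 [[0.4511, -0.2584], [0.4266, -0.1704]] [ 0.4388 -0.2144  0.072 ] [0.0914 0.0914] [105.5 -74.5]
edgeR [[0.6028, -0.2252], [0.4564, -0.2667]] [ 0.5296 -0.2459  0.115 ] [0.1521 0.1521] [-164.2   15.8]
edgeL [[0.5779, -0.1373], [0.4315, -0.1784]] [ 0.5047 -0.1578  0.115 ] [0.152 0.152] [-164.3   15.7]
edgeR [[0.6018, -0.2258], [0.4576, -0.2667]] [ 0.5297 -0.2463  0.12  ] [0.1499 0.1499] [-164.2   15.8]
edgeL [[0.5773, -0.1392], [0.4331, -0.1797]] [ 0.5052 -0.1594  0.12  ] [0.1498 0.1498] [-164.3   15.7]
edgeR [[0.6009, -0.2265], [0.4588, -0.2668]] [ 0.5299 -0.2466  0.125 ] [0.1477 0.1477] [-164.2   15.8]
edgeL [[0.5768, -0.1411], [0.4347, -0.181]] [ 0.5057 -0.1611  0.125 ] [0.1476 0.1476] [-164.3   15.7]
```

Cell and carton measurements agree with the given sizes: carton centre (0.517, −0.203) at yaw 15.8°, cell (0.518, −0.213) at yaw ~13°. Next: push the flaps, right one first.

Emit:
jog_arm(
  moves=[
    [[0,0,4.2],0,0],
    [[0,0,4.2],0,0],
    [[0,0,4.2],0,0],
    [[0,0,4.2],0,0],
    [[0,0,4.1],0,0],
    [[1.9,0,0],0,0],
    [[1.9,0,0],0,0],
    [[1.9,0,0],0,0],
    [[2,0,0],0,0],
    [[2,0,0],0,0],
    [[1.9,0,0],0,0],
    [[0,0,0],0,0],
  ],
)

```text
time_s: 5.52
tcp_pos: [0.5503, -0.3095, 0.0923]
eef_rot: [180.0, -0.0, -74.5]
contact_force: [-0.4, 0.3, -0.6]
gripper_width: 0.0002
gripper_force: 0.0
```

Emit:
jog_arm(
  moves=[
    [[-3.6,0,0],0,0],
    [[-3.6,0,0],0,0],
    [[-3.6,0,0],0,0],
    [[-2,0,0],0,0],
    [[-2,0,0],0,0],
    [[-2,0,0],0,0],
    [[-2,0,0],0,0],
    [[-2,0,0],0,0],
    [[-1.3,0,0],0,0],
    [[0,0,0],0,0],
  ],
)

```text
time_s: 6.78
tcp_pos: [0.4907, -0.0943, 0.0928]
eef_rot: [-180.0, -0.0, -74.3]
contact_force: [-0.0, -0.1, 0.4]
gripper_width: -0.0
gripper_force: 0.0
```

Emit:
jog_arm(
  moves=[
    [[3.0,0,0],0,0],
    [[4.1,0,-5],0,0],
    [[4.1,0,-5],0,0],
    [[0,0,-2],-9.7,5.5],
    [[0,0,-2],-9.7,5.5],
    [[0,0,0],-9.7,5.5],
    [[0,0,0],-9.7,5.5],
    [[0,0,0],-9.7,5.5],
    [[0,0,0],-9.7,5.5],
    [[0,0,0],-9.7,5.5],
    [[0,0,0],-9.7,5.5],
    [[0,0,0],-9.7,5.5],
  ],
)

```text
time_s: 8.28
tcp_pos: [0.52, -0.2007, 0.2291]
eef_rot: [-180.0, 0.0, 13.2]
contact_force: [0.3, 0.4, -0.3]
gripper_width: 0.0551
gripper_force: 0.0
```

Emit:
jog_arm(
  moves=[
    [[0,0,0],0,5.5],
    [[0,0,0],0,5.5],
  ],
)

```text
time_s: 8.52
tcp_pos: [0.52, -0.2004, 0.2291]
eef_rot: [-180.0, 0.0, 12.7]
contact_force: [0.4, 0.2, -0.9]
gripper_width: 0.0549
gripper_force: 0.0
```

Run:
```python
from plant import *
import cv2,pickle,numpy as np
s=get_state();p=capture('wrist')
print(s['time_s'],s['tcp_pos'],s['eef_rot'],s['gripper_width'],s['joints'])
t=capture('top')
a=cv2.resize(p['pixels'],(640,400))[:260]
b=cv2.resize(t['pixels'][150:250,300:460],(640,400),interpolation=cv2.INTER_CUBIC)[:330]
cv2.imwrite('pics/w2.png',np.vstack([a,b]));pickle.dump((s,p),open('w2.pkl','wb'))
```

```text
8.525 [ 0.51998695 -0.20040765  0.22911959] [-1.79998104e+02  1.24997532e-02  1.26942148e+01] 0.05488914376069444 [-9.44689312e-01  9.40258026e+00 -1.41379150e+01  1.20465829e-03
 -6.64720992e+01  1.03638423e+02]
```

View pics/w2.png

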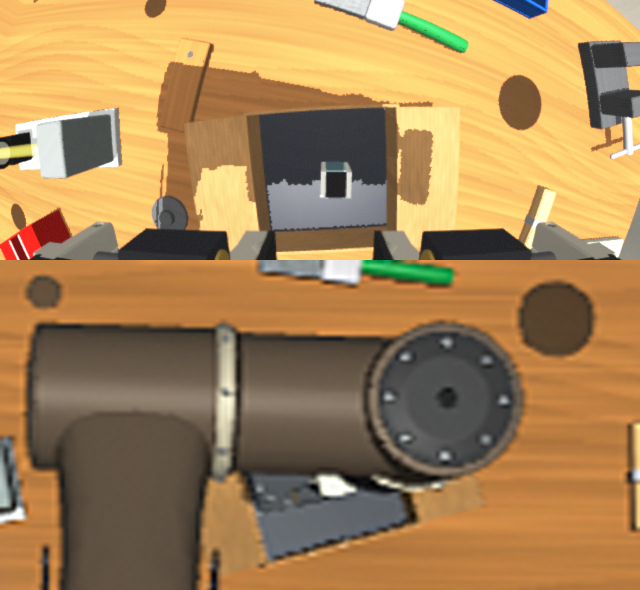

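Both flaps lie folded outwards, and the cell top is at (337,182) in the wrist image, undisturbed. A crop will refine its pose.

Run:
```python
import cv2,pickle
s,p=pickle.load(open('w2.pkl','rb'))
cv2.imwrite('pics/w2c.png',cv2.resize(p['pixels'][150:210,305:370],(650,600),interpolation=cv2.INTER_CUBIC))
```

```text
(no output)
```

View pics/w2c.png

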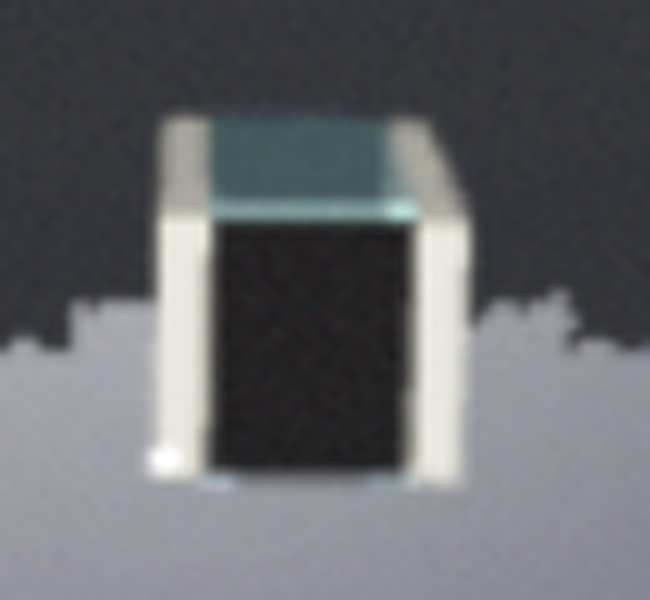

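Run:
```python
from h import *
s,p=pickle.load(open('w2.pkl','rb'))
f=lambda c:(305+(c[0]+.5)/10-.5,150+(c[1]+.5)/10-.5)
r=np.array([ww(s,p,f(c),.072) for c in [(158,218),(470,222),(462,482),(156,476)]]);d=np.diff(np.vstack([r,r[:1]]),axis=0)
print(r[:,:2].round(4).tolist(),r.mean(0).round(4),np.linalg.norm(d,axis=1).round(4),np.degrees(np.arctan2(d[:,1],d[:,0])).round(1))
R=Ro.from_euler('xyz',s['eef_rot'],degrees=True)
print('tool',R.inv().apply(r.mean(0)-s['tcp_pos']).round(4))
```

```text
[[0.5289, -0.1947], [0.5357, -0.2264], [0.5081, -0.2324], [0.5016, -0.2006]] [ 0.5186 -0.2136  0.072 ] [0.0324 0.0282 0.0325 0.0279] [ -77.9 -167.7  101.6   12.1]
tool [-0.0042  0.0125  0.1571]
```

Emit:
jog_arm(
  moves=[
    [[-0.4,1.25,0],0.6,5.5],
    [[0,0,0],0,5.5],
    [[0,0,4],0,5.5],
    [[0,0,4],0,5.5],
    [[0,0,4],0,5.5],
    [[0,0,3],0,5.5],
    [[0,0,3],0,5.5],
    [[0,0,1.6],0,5.5],
    [[0,0,0],0,5.5],
    [[0,0,0],0,5.5],
  ],
)

```text
time_s: 9.88
tcp_pos: [0.5198, -0.2134, 0.0343]
eef_rot: [180.0, -0.1, 12.3]
contact_force: [1.0, 0.0, 0.3]
gripper_width: 0.0546
gripper_force: 0.0
```

Emit:
jog_arm(
  moves=[
    [[0,0,0],0,4.5],
    [[0,0,0],0,3.6],
    [[0,0,0],0,2.8],
    [[0,0,0],0,2.8],
    [[0,0,0],0,2.8],
    [[0,0,0],0,2.8],
  ],
  newtons=20,
)

```text
time_s: 10.62
tcp_pos: [0.5191, -0.2132, 0.0336]
eef_rot: [180.0, -0.0, 12.3]
contact_force: [-0.9, 0.6, 7.0]
gripper_width: 0.032
gripper_force: 20.0
```

Grip is good: opening 32 mm, which is the frost-to-frost width. Lifting and heading for the bench.

Emit:
jog_arm(
  moves=[
    [[0,0,-1.5],0,2.8],
    [[0,0,-3],0,2.8],
    [[0,0,-5],0,2.8],
    [[0,0,-5],0,2.8],
    [[0,0,-5],0,2.8],
    [[0,0,-3.5],0,2.8],
    [[0.35,-2.7,0],0,2.8],
    [[0.7,-5,0],0,2.8],
    [[0.7,-5,0],0,2.8],
    [[0.7,-5,0],0,2.8],
    [[0.7,-5,0],0,2.8],
    [[0.7,-5,0],0,2.8],
  ],
)

```text
time_s: 12.12
tcp_pos: [0.4968, 0.0671, 0.2641]
eef_rot: [-180.0, -0.0, 12.3]
contact_force: [1.2, 0.3, -1.1]
gripper_width: 0.032
gripper_force: 20.0
```

Emit:
jog_arm(
  moves=[
    [[0.7,-5,0],0,2.8],
    [[0.7,-5,0],0,2.8],
    [[0.7,-5,0],0,2.8],
    [[0.7,-5,0],0,2.8],
    [[0.7,-5,0],0,2.8],
    [[0,-1.5,0],0,2.8],
    [[0,0,0],10.1,2.8],
    [[0,0,0],10.1,2.8],
    [[0,0,0],10.1,2.8],
    [[0,0,0],10.1,2.8],
    [[0,0,0],10.1,2.8],
    [[0,0,0],10.1,2.8],
  ],
)

```text
time_s: 13.62
tcp_pos: [0.4749, 0.3312, 0.2638]
eef_rot: [-180.0, 0.0, -48.6]
contact_force: [-1.0, 0.2, -0.6]
gripper_width: 0.0318
gripper_force: 20.0
```

Emit:
jog_arm(
  moves=[
    [[0,0,0],10.1,2.8],
    [[0,0,0],10.1,2.8],
    [[0,0,0],10.1,2.8],
    [[0,0,0],0,2.8],
    [[0,0,0],0,2.8],
  ],
)

```text
time_s: 14.25
tcp_pos: [0.475, 0.3316, 0.2635]
eef_rot: [-180.0, 0.0, -78.4]
contact_force: [-0.5, -0.2, -0.9]
gripper_width: 0.0322
gripper_force: 20.0
```

Run:
```python
from plant import *
import cv2,pickle,numpy as np
s=get_state();p=capture('wrist')
print(s['time_s'],s['tcp_pos'],s['eef_rot'],s['gripper_width'],s['gripper_force'],s['joints'])
cv2.imwrite('pics/w3.png',cv2.resize(p['pixels'][0:240,180:500],(800,600),interpolation=cv2.INTER_CUBIC));pickle.dump((s,p),open('w3.pkl','wb'))
```

```text
14.25 [0.47501017 0.33163041 0.26349446] [-1.79996286e+02  5.45115429e-03 -7.83702253e+01] 0.03220817000759026 19.970203936100006 [ 5.42541079e+01  1.03089239e+01 -8.45787092e+00 -1.57993497e-03
 -7.12267808e+01 -4.26238251e+01]
```

View pics/w3.png

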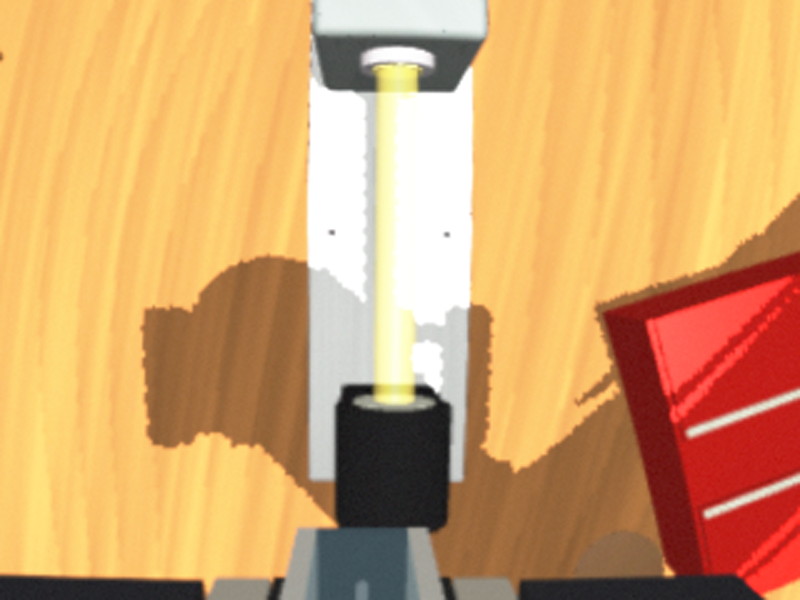

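The picture shows the lamp at the top (front top edge at crop row 37), the beam along column 395, and the viewer tube's front at row ~400. Measuring the beam.

Run:
```python
from h import *
s,p=pickle.load(open('w3.pkl','rb'))
f=lambda c:(180+(c[0]+.5)/2.5-.5,(c[1]+.5)/2.5-.5)
def sh(n,cs,z):
    r=np.array([ww(s,p,f(c),z) for c in cs]);d=np.diff(r,axis=0)
    print(n,r.round(4).tolist(),r.mean(0).round(4),np.linalg.norm(d,axis=1).round(4),np.degrees(np.arctan2(d[:,1],d[:,0])).round(1))
sh('beam',[(396.5,90),(394,400)],.085)
sh('beam edges',[(378,250),(416,250)],.085)
sh('lampbase front',[(327,88),(460,90)],.012)
sh('lamptop front',[(313,37),(487,37)],.118)
sh('baseL',[(310,92),(310,478)],.012);sh('baseR',[(473,92),(463,480)],.012);sh('base end',[(310,480),(463,480)],.012)
sh('viewer top front',[(341,390),(446,390)],.1)
sh('viewer back',[(338,527),(448,527)],.111)
```

```text
beam [[0.4914, 0.1757, 0.085], [0.4645, 0.3096, 0.085]] [0.4779 0.2426 0.085 ] [0.1366] [101.4]
beam edges [[0.4848, 0.2468, 0.085], [0.4689, 0.2434, 0.085]] [0.4769 0.2451 0.085 ] [0.0163] [-167.8]
lampbase front [[0.5274, 0.1642, 0.012], [0.4594, 0.1503, 0.012]] [0.4934 0.1572 0.012 ] [0.0693] [-168.4]
lamptop front [[0.5274, 0.1682, 0.118], [0.4613, 0.1532, 0.118]] [0.4944 0.1607 0.118 ] [0.0678] [-167.2]
baseL [[0.5356, 0.168, 0.012], [0.4949, 0.3726, 0.012]] [0.5152 0.2703 0.012 ] [0.2086] [101.3]
baseR [[0.4526, 0.1497, 0.012], [0.4122, 0.3567, 0.012]] [0.4324 0.2532 0.012 ] [0.2109] [101.]
base end [[0.4947, 0.3737, 0.012], [0.4122, 0.3567, 0.012]] [0.4534 0.3652 0.012 ] [0.0842] [-168.3]
viewer top front [[0.4882, 0.3076, 0.1], [0.4451, 0.2985, 0.1]] [0.4666 0.3031 0.1   ] [0.0441] [-168.1]
viewer back [[0.4781, 0.3634, 0.111], [0.4323, 0.354, 0.111]] [0.4552 0.3587 0.111 ] [0.0467] [-168.4]
```

Emit:
jog_arm(
  moves=[
    [[3.3,0.5,0],0.2,2.8],
    [[3.3,0.5,0],0,2.8],
    [[3.35,0.5,0],0,2.8],
    [[0,0,0],0,2.8],
    [[0,0,4],0,2.8],
    [[0,0,4],0,2.8],
    [[0,0,4],0,2.8],
    [[0,0,3],0,2.8],
    [[0,0,2],0,2.8],
    [[0,0,1.7],0,2.8],
    [[0,0,0],0,2.8],
    [[0,0,0],0,2.8],
  ],
)

```text
time_s: 15.8
tcp_pos: [0.4802, 0.2321, 0.0768]
eef_rot: [-180.0, 0.0, -78.7]
contact_force: [1.2, -0.6, -1.3]
gripper_width: 0.0322
gripper_force: 20.0
```

Run:
```python
from plant import *
from h import *
s=get_state();print(s['time_s'],s['tcp_pos'],s['eef_rot'],s['gripper_width'],s['gripper_force'],s['contact_force'])
p=capture('scene');t=capture('top');q=capture('wrist')
pickle.dump((s,p,t,q),open('f.pkl','wb'))
for n in('stone','cell','frost_a'):
  for r in regions_of(p,n)[:3]: print(n,r['confidence'],r['pixel'],r['pixels'].sum())
print('expect stone',proj(p,[[.480,.231,.085],[.480,.231,.055],[.480,.231,.115]]).round(1).tolist())
a=cv2.resize(p['pixels'][150:225,340:440],(400,300),interpolation=cv2.INTER_CUBIC)
c=cv2.resize(p['pixels'][150:225,225:325],(400,300),interpolation=cv2.INTER_CUBIC)
b=cv2.resize(q['pixels'][100:250,220:420],(400,300),interpolation=cv2.INTER_CUBIC)
d=cv2.resize(t['pixels'][120:270,230:430],(400,300),interpolation=cv2.INTER_CUBIC)
cv2.imwrite('pics/f.png',np.vstack([np.hstack([a,c]),np.hstack([b,d])]))
```

```text
15.8 [0.48024764 0.23211977 0.0768309 ] [-1.79957756e+02  1.25574773e-02 -7.87043928e+01] 0.032197729096094925 19.970236122608185 [ 1.22695555 -0.60209388 -1.33702036]
stone 0.5 [325.6, 182.7] 179
stone 0.19 [477.3, 189.0] 326
cell 0.25 [261.7, 189.5] 3375
cell 0.17 [230.3, 193.4] 670
expect stone [[384.8, 190.4], [383.7, 194.9], [385.9, 185.7]]
```

View pics/f.png

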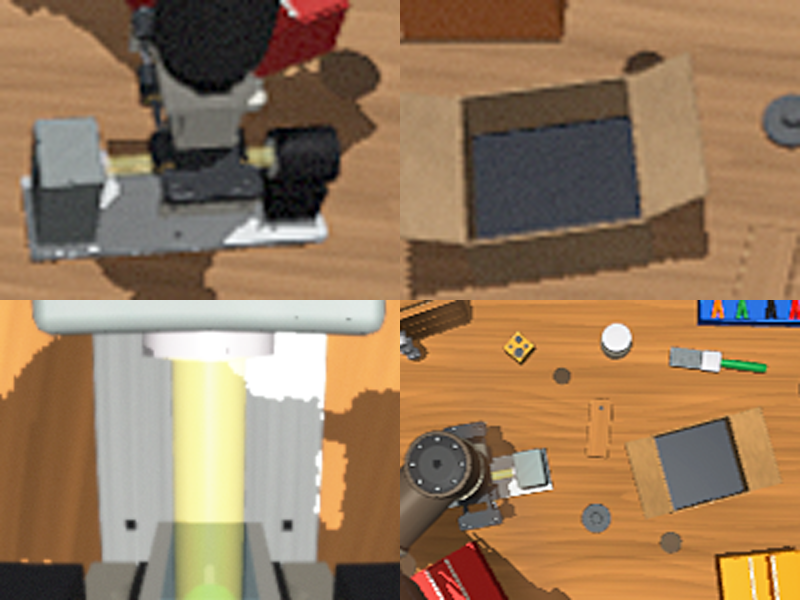

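Run:
```python
from h import *
s,p,t,q=pickle.load(open('f.pkl','rb'))
R=Ro.from_euler('xyz',s['eef_rot'],degrees=True)
def ray(px):
    a=ww(s,q,px,.15);b=ww(s,q,px,0.);A=R.inv().apply(a-s['tcp_pos']);B=R.inv().apply(b-s['tcp_pos']);return A,B
def at(px,i,v):
    A,B=ray(px);return (A+(B-A)*(v-A[i])/(B[i]-A[i])).round(4)
print('bottom edge at tool x=.0145:',at((324.5,211),0,.0145))
hsv=cv2.cvtColor(q['pixels'],cv2.COLOR_BGR2HSV)
m=((hsv[...,0]>36)&(hsv[...,0]<75)&(hsv[...,1]>90)&(hsv[...,2]>60)).astype('uint8');m[:235]=0;m[300:]=0;m[:,:295]=0;m[:,355:]=0
n,l,st,c=cv2.connectedComponentsWithStats(m);i=1+st[1:,4].argmax();print(st[i],c[i].round(1),'stone at x=0:',at(c[i],0,0.))
cv2.imwrite('pics/f2.png',cv2.resize(q['pixels'][190:300,265:385],(600,550),interpolation=cv2.INTER_CUBIC))
```

```text
bottom edge at tool x=.0145: [0.0145 0.0006 0.0205]
[313 242  24   8 146] [324.5 246.1] stone at x=0: [0.     0.0006 0.0015]
```

View pics/f2.png

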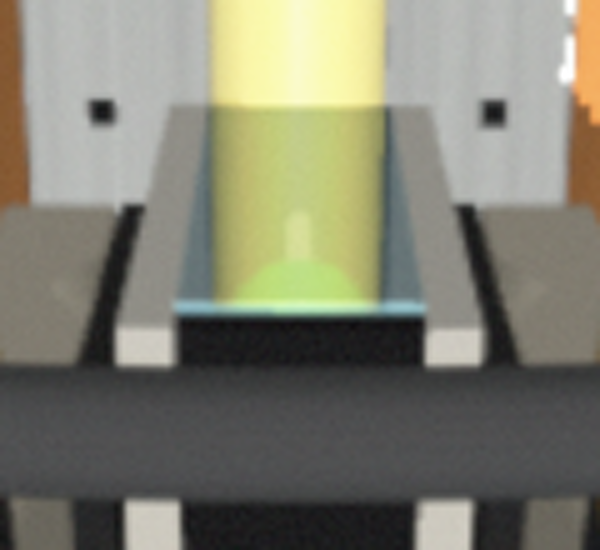

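The wrist crop shows the stone (300,285) centred on the beam (213–385). The fingers touch only the frosted plates. The cell's underside is about 21 mm below the TCP, so it has not slipped. The earlier views show the flaps open and the bystanders in place, so I'm handing in.

```bash
python3 -c "
from plant import *
print(close_job())"
```

```text
the job is handed in; nothing more can be done
None
```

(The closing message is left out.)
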